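Trip-test the dump lever, then hold the cylinder rod at its length mark

ROBOT

A 7-joint arm with a two-finger parallel gripper is mounted at the origin on the work surface. World frame = base frame: x ahead of the robot, y to its left, z up, the work surface at z = 0. Lengths are in m, angles in rad, forces in N, time in s.
With the tool pointing down it reaches from about 0.425 to 0.875 m from the base axis. Payload 4.7 kg.
Tool frame: the origin (TCP) lies midway between the tips of the shut fingers; the grasp point (between the pads) lies 19 mm behind it; z points along the fingers, y is the line along which they close (so a half turn about z gives the same grasp; the last joint's range is limited). The gripper opens to 85 mm and grips with 20 to 120 N. Pads are 22 mm wide; open, the fingers measure 114 mm over their backs; the gripper's body (76 mm by 85 mm) begins 54 mm behind the grasp point. The pads swing forward as they close: fully open they stand 13 mm farther back than shut.
Start: joints at [-1.13, 0.321, -0.07, 1.45, 0.023, 1.371, -0.057], TCP at [0.269, 0.592, 0.231] pointing down, gripper open.
Joint ranges: [-2.86, 2.86], [-0.3, 2.09], [-1.38, 1.24], [0.06, 2.45], [-1.56, 4.7], [0.09, 2.05], [-2.69, 2.69]. Speed limits (rad/s): [2.57, 2.57, 3.14, 3.14, 3.14, 3.14, 3.14].

INTERFACE

Orientations are given as a unit quaternion [w, x, y, z].
In Python, from cell import manip gives the robot as it stands. The module is installed in compiled form; this text tells all that it offers.
- The arm moves only by the tool play_rows, never from a script. Its argument "rows" is a list of rows, each a list of 5 numbers: the shift along the tool's x, y, z in m, then the turn about the tool's z in rad, then the opening in per cent of the stroke, from 0 (shut) to 100 (fully open). A call has 1 to 8 rows; each row is the pose to reach, as a shift and turn from the pose commanded when the call began, along the tool's axes at that moment; what a row does not reach only later rows make up. A row lasts 1/8 s, in which the tool goes at most 62.5 mm and 10.7 degrees, less where a joint would pass 70% of its speed; a pose out of reach is approached as far as the arm can. A call with a gripper value outside its range is refused whole. The fingers move at their own pace and stop on an object; "squeeze" is the grip in N (left out, the last holds). Time passes only in rows, so rows that repeat a pose let the fingers close. It gives the time, the measured TCP pose, the force, the opening and the grip force at its end, in the units of the state.
- manip.sense(): the state, without advancing time (a new reading comes with each control period).
- manip.grab_frame(name): name is "scene" or "top" or "wrist"; returns a dict with "color" (400x640x3 uint8, red, green, blue), "fx", "fy", "cx", "cy" (pixels), "view" (4x4, takes a point from world to camera coordinates); the wrist camera has in their place "T_tool_cam" (4x4, takes a point from camera to tool coordinates, whose origin is the TCP and whose axes are the flange's). Camera axes: x right, y down, z forward; pixel columns grow to the right and rows downward; lengths in m; the calibration is good to about 2 mm. A picture is of the moment at which its call begins: read the wrist's pose just before it. There is no depth.
- manip.sign_off(): hands the job in; it is judged then, once.
The state is a dict: "t": time; "joint_pos": joint angles; "joint_velocities": joint speeds; "effort": joint torques, N m; "position": TCP position; "tcp_rot": TCP orientation; "wrist_force": force on the tool from outside, world axes, zero at the start; "moment": the same for the moment, N m; "gripper_width": finger opening in m; "grasp_force": force on a finger pad.
Only numpy, scipy, OpenCV 4.12 (cv2) and the standard library are available. Lean on these libraries where they do the work, as an engineer would, in place of code of your own. Each camera call takes 0.05 s, during which the arm holds its last target. There are 200 camera calls.

TASK

Before the stroke check of the rebuilt guided cylinder, prove the control box's trip: press the round test button on the box so that the lever next to it drops (do not push the lever down by hand), then lift the lever back up until it stays up by itself. Then take the upright pull pin on the cylinder's rod, pull the rod out against its spring until the middle of the end plate is level with the gauge pin beside it, and finish while still holding it there. Leave the other things on the bench where they are.

Things in the scene. Friction and masses are not known exactly. Their poses are not given: they have to be found in the camera images.
- control_box: Metal control box 120 x 170 x 60 mm fixed to the bench, with a red rocker switch on its front (not needed). Origin: centre of its underside; x points from its front to its back, y along its long side, z up. It carries the test button and the drop lever on its top, 90 mm apart along y. Each run it and the cylinder may swap sides.
- button_top (a point): Centre of the top face of the round grey test button, 24 mm across, on top of the box; it stands 18 mm above the box's top and travels 10 mm straight down. It is linked to the lever: pressing it about 3 mm (2 to 3 N) tips the lever over its balance point; the lever then falls by its own weight and the button sinks with it and stays in until the lever is lifted.
- lever (a joint): Drop lever angle, rad: 0 = up (leaning 0.35 rad back from upright, towards the box's +x, where its own weight keeps it), 1.35 = dropped (1.0 rad from upright towards the box's -x, where its own weight keeps it). It balances upright at 0.35. Hinge axis: the box's y, through point lever_hinge.
- lever_hinge (a point): Point on the lever's hinge axis, in the lever's middle plane; 25 mm above the box's top. Does not move in a run.
- lever_grip (a point): Grip point on the lever, 65 mm from the hinge axis. The lever is a steel bar 12 mm wide along the hinge axis, 8 mm thick, reaching 86 mm from the hinge axis, weight 0.05 kg. It can be pinched across its 12 mm width.
- button (a joint): How far the test button is in, m: 0 = out (lever up), 0.010 = in (lever dropped).
- rod (a joint): Extension of the cylinder's rod, m: 0 = in (start), 0.06 = end stop. A spring pulls it back in: about 6 N at 0, 10 N at 0.06. It slides along the cylinder's -x, out of its front.
- end_plate (a point): Middle of the top edge of the aluminium end plate that the rods carry (12 mm thick along the stroke, 70 mm wide, top 61 mm above the bench). Its x, y, z axes are parallel to the cylinder's: the rod comes out along -x.
- pin_grip (a point): Grip point on the upright steel pull pin at the rod's end, 42 mm in front of (out from) the middle of the end plate, moving with it. Here the pin is 16 mm across and round; its bare part runs from 28 mm below this point to its top 23 mm above it. This point is 92 mm above the bench.
- cylinder: The guided cylinder: aluminium body 100 x 70 x 50 mm bolted on a steel mounting plate 12 mm thick, fixed to the bench. Origin under the centre of the aluminium body, on the bench; the rod comes out along -x.
- gauge_mark (a point): Top of the upright gauge pin, the length mark: 6 mm across, top 62 mm above the bench, on a small dark block on the mounting plate, 50 mm to the +y side of the rod's axis, with a short pointer towards the end plate. Its axes are parallel to the cylinder's. Its place along the stroke is set differently each run, 22 to 45 mm out from where the end plate starts.
- check_valve: loose brass check valve, 26 mm across, 48 mm tall, standing between the two fixtures. To be left alone.
- silencer: loose black plastic silencer, 22 mm across, 46 mm tall, standing upright. To be left alone.
- spare_plate: loose flat steel mounting plate 90 x 70 x 8 mm with four holes. To be left alone.
- spare_cylinder: loose spare aluminium cylinder, 91 x 60 x 45 mm, with no pull pin. To be left alone.
- spare_piston: loose aluminium piston disc, 40 mm across, 18 mm high. To be left alone.
- wrench: loose steel wrench lying on the bench. To be left alone.
- parts_tray: loose grey plastic tray 120 x 160 x 35 mm. To be left alone.
Mind the look-alikes: they are no part of the job. What is shaped like the cylinder but orange or purple is not meant.

How it is judged:
By the outcome, as a careful person would: the job done as asked, in the order asked, and still so for the second after the job is handed in, while the arm keeps its last pose, push and grip.
It also fails if it takes over 58 s, if anything falls off the work surface, if the arm or the gripper's body presses on something with over 40 N, if the wrist force passes 120 N, or if a joint passes its speed limit or range.

## Working session

There is one attempt and no reset: what is moved stays moved. The work goes in short steps, Python scripts to look and compute and a tool call to move; the robot and the scene stay as the last step left them, time stands still between calls to the robot, and variables do not carry over. Pictures are saved under pics/ and viewed, at most 10 in all, crops included, and the job is handed in when it is done.

Besides the shell and the picture viewer there is one more tool, called after "Request:" by a JSON object that holds its "name" and its "arguments". play_rows: Moves the arm, as the interface text tells. Its arguments: {"type":"object","properties":{"rows":{"type":"array","items":{"type":"array","items":{"type":"number"}}},"squeeze":{"type":"number"}},"required":["rows"]}

```bash
mkdir -p pics; cat > h.py <<'E'
import numpy as np, cv2, json
from cell import manip
def snap(name,fn):
    s=manip.sense(); f=manip.grab_frame(name)
    cv2.imwrite('pics/'+fn,cv2.cvtColor(f['color'],cv2.COLOR_RGB2BGR)); 
    d={k:np.array(v).tolist() for k,v in f.items() if k!='color'}; d['pos']=list(map(float,s['position'])); d['rot']=list(map(float,s['tcp_rot']))
    json.dump(d,open('pics/'+fn+'.json','w')); return f,s
E
python3 - <<'E'
from h import *
for n in('scene','top'):
    f,s=snap(n,n+'1.png'); print(n,f['fx'],f['cx'],f['cy'],np.round(f['view'],3).tolist())
print({k:np.round(v,3).tolist() for k,v in s.items()})
E
```

```text
scene 368.82515540912044 318.85677752168425 191.4731291124423 [[0.552, 0.834, 0.005, -0.278], [0.589, -0.385, -0.71, -0.237], [-0.59, 0.395, -0.704, 1.6], [0.0, 0.0, 0.0, 1.0]]
top 454.75762330828655 318.71505232624304 200.0861601244026 [[0.019, -1.0, 0.007, -0.046], [-0.993, -0.02, -0.12, 0.528], [0.12, -0.005, -0.993, 1.264], [0.0, 0.0, 0.0, 1.0]]
{'t': 0.05, 'joint_pos': [-1.13, 0.322, -0.07, 1.452, 0.023, 1.371, -0.057], 'joint_velocities': [0.0, 0.002, 0.0, -0.003, 0.001, -0.002, -0.002], 'effort': [-0.0, -49.53, -0.384, -31.552, 0.013, 0.008, 0.0], 'position': [0.269, 0.591, 0.23], 'tcp_rot': [-0.0, 0.212, 0.977, -0.001], 'wrist_force': [-0.44, 0.056, -0.171], 'moment': [-0.009, -0.04, -0.038], 'grasp_force': 0.0, 'gripper_width': 0.085}
```

View pics/scene1.png

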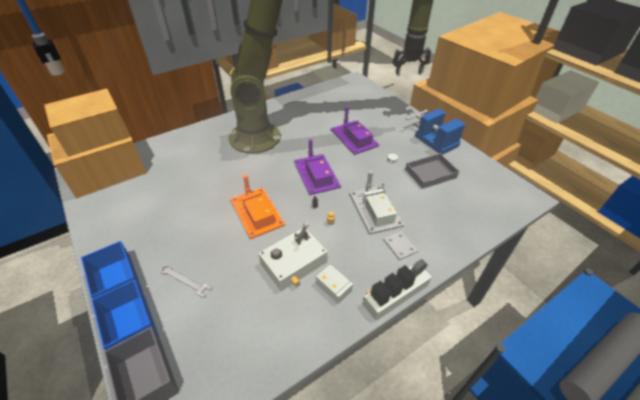

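View pics/top1.png

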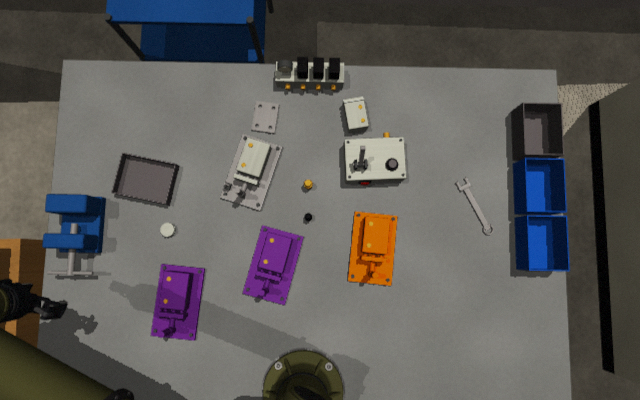

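The top view shows the control box near (375,160), with its button at (392,164), its lever at (362,155) and the red rocker facing the robot. The silver cylinder is near (252,165), and its rod comes out down and to the left, towards the robot.

```bash
python3 - <<'E'
import cv2
i=cv2.imread('pics/top1.png')[100:225,215:415]
cv2.imwrite('pics/topc.png',cv2.resize(i,None,fx=4,fy=4,interpolation=cv2.INTER_CUBIC))
E
```

```text
(no output)
```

View pics/topc.png

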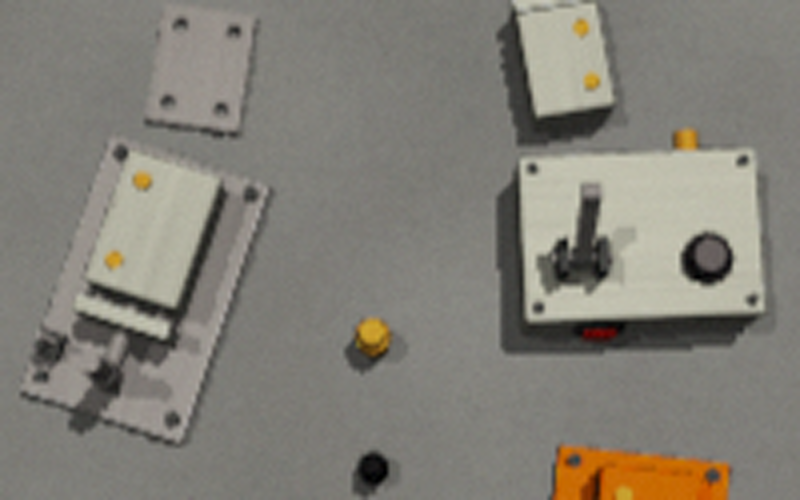

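```bash
cat >> h.py <<'E'
def ray(fn,uv,z):
    """world point on plane z of pixel uv in saved picture"""
    d=json.load(open('pics/'+fn+'.json')); K=np.array([(uv[0]-d['cx'])/d['fx'],(uv[1]-d['cy'])/d['fy'],1])
    if 'view' in d: V=np.array(d['view']); R=V[:3,:3].T; C=-R@V[:3,3]
    else:
        from scipy.spatial.transform import Rotation as Ro
        q=d['rot']; Rt=Ro.from_quat([q[1],q[2],q[3],q[0]]).as_matrix(); T=np.array(d['T_tool_cam'])
        R=Rt@T[:3,:3]; C=np.array(d['pos'])+Rt@T[:3,3]
    r=R@K; return C+r*(z-C[2])/r[2]
E
python3 - <<'E'
from h import *
P=dict(button=(708,257,.078),levbase=(583,258,.085),levtip=(590,188,.166),b1=(517,157,.06),b2=(755,150,.06),b3=(765,313,.06),b4=(524,322,.06),
 plL=(80,300,.061),plR=(168,332,.061),cyl1=(125,155,.062),cyl2=(222,180,.062),cyl3=(182,308,.062),cyl4=(90,284,.062),pin=(108,368,.1),gauge=(48,342,.062),mp1=(112,140,.012),mp2=(268,185,.012),mp3=(182,442,.012),mp4=(24,394,.012))
for k,(u,v,z) in P.items(): print(k,np.round(ray('top1.png',(u/4+214.6,v/4+99.6),z),3))
d=json.load(open('pics/top1.png.json'));V=np.array(d['view']);print(-V[:3,:3].T@V[:3,3])
f=manip.grab_frame('wrist');print(f['fx'],np.round(f['T_tool_cam'],3).tolist())
E
```

```text
button [ 0.629 -0.236  0.078]
levbase [ 0.625 -0.148  0.085]
levtip [ 0.655 -0.144  0.166]
b1 [ 0.702 -0.103  0.06 ]
b2 [ 0.711 -0.272  0.06 ]
b3 [ 0.594 -0.279  0.06 ]
b4 [ 0.584 -0.109  0.06 ]
plL [0.593 0.202 0.061]
plR [0.572 0.139 0.061]
cyl1 [0.697 0.174 0.062]
cyl2 [0.681 0.105 0.062]
cyl3 [0.589 0.13  0.062]
cyl4 [0.604 0.195 0.062]
pin [0.54  0.174 0.1  ]
gauge [0.563 0.223 0.062]
mp1 [0.721 0.192 0.012]
mp2 [0.69  0.077 0.012]
mp3 [0.499 0.133 0.012]
mp4 [0.532 0.248 0.012]
[ 0.37341488 -0.02916421  1.31882487]
337.561116145121 [[0.002, -0.957, -0.289, 0.074], [1.0, 0.002, 0.0, -0.0], [0.0, -0.289, 0.957, -0.143], [0.0, 0.0, 0.0, 1.0]]
```

```bash
cat >> h.py <<'E'
def row(p,yaw,ref=None):
    """row shift/turn from the current pose to TCP p with tool y at world angle yaw"""
    from scipy.spatial.transform import Rotation as Ro
    s=manip.sense(); q=s['tcp_rot']; R=Ro.from_quat([q[1],q[2],q[3],q[0]]).as_matrix()
    y0=np.arctan2(R[1,1],R[0,1]); t=-(yaw-y0); t=(t+np.pi/2)%np.pi-np.pi/2
    return np.round(np.r_[R.T@(np.array(p)-s['position']),t],4).tolist()
E
python3 -c "
from h import *
print(row([.60,-.19,.26],1.626))"
```

```text
[-0.6248, -0.5742, -0.0286, -0.482]
```

Request:
{"name": "play_rows", "arguments": {"rows": [[0,0,-0.03,0,100],[-0.625,-0.574,-0.03,-0.482,100],[-0.625,-0.574,-0.03,-0.482,100],[-0.625,-0.574,-0.03,-0.482,100],[-0.625,-0.574,-0.03,-0.482,100],[-0.625,-0.574,-0.03,-0.482,60],[-0.625,-0.574,-0.03,-0.482,30],[-0.625,-0.574,-0.03,-0.482,0]]}}

```text
t: 1.15
position: [0.4403, 0.187, 0.2613]
tcp_rot: [0.0, -0.028, 1.0, 0.0]
wrist_force: [1.7, 0.1, -0.7]
gripper_width: 0.0319
grasp_force: 0.0
```

```bash
python3 -c "
from h import *
print(row([.60,-.19,.26],1.626), manip.sense()['position'],manip.sense()['t'])"
```

```text
[-0.1387, -0.3852, 0.0012, -0.0] [0.44026805 0.18698129 0.26131635] 1.15
```

Request:
{"name": "play_rows", "arguments": {"rows": [[-0.139,-0.385,0,0,0],[-0.139,-0.385,0,0,0],[-0.139,-0.385,0,0,0],[-0.139,-0.385,0,0,0],[-0.139,-0.385,0,0,0],[-0.139,-0.385,0,0,0],[-0.139,-0.385,0,0,0],[-0.139,-0.385,0,0,0]]}}

```text
t: 2.15
position: [0.5994, -0.1914, 0.2605]
tcp_rot: [-0.001, -0.025, 1.0, -0.001]
wrist_force: [0.2, 0.8, 0.0]
gripper_width: -0.0001
grasp_force: 0.0
```

```bash
python3 -c "
from h import *
f,s=snap('wrist','w1.png'); print(s['position'],s['tcp_rot'],s['gripper_width'])"
```

```text
[ 0.59935068 -0.19142677  0.26051719] [-8.36863354e-04 -2.48217536e-02  9.99690988e-01 -1.05313350e-03] -7.423123851763991e-05
```

View pics/w1.png

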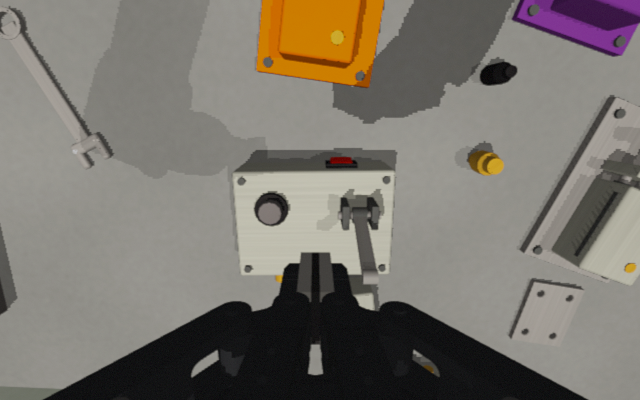

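The wrist view shows the button's top at about (268,208). The lever's hinge is near (360,213) and its tip at (371,276).

```bash
python3 - <<'E'
from h import *
for u,v,z in [(268,208,.078),(360,212,.085),(371,277,.166),(234,172,.06),(396,168,.06),(241,275,.06),(389,273,.06)]: print(np.round(ray('w1.png',(u,v),z),3))
print(row([.629,-.236,.105],1.626))
E
```

```text
[ 0.626 -0.238  0.078]
[ 0.623 -0.146  0.085]
[ 0.651 -0.145  0.166]
[ 0.595 -0.276  0.06 ]
[ 0.582 -0.11   0.06 ]
[ 0.713 -0.27   0.06 ]
[ 0.701 -0.103  0.06 ]
[-0.0272, -0.0487, 0.1555, -0.0025]
```

Request:
{"name": "play_rows", "arguments": {"rows": [[-0.029,-0.046,0.1,0,0],[-0.029,-0.046,0.13,0,0],[-0.029,-0.046,0.165,0,0],[-0.029,-0.046,0.175,0,0],[-0.029,-0.046,0.18,0,0],[-0.029,-0.046,0.183,0,0],[-0.029,-0.046,0.185,0,0],[-0.029,-0.046,0.187,0,0]]}}

```text
t: 3.2
position: [0.6326, -0.232, 0.0759]
tcp_rot: [0.002, -0.028, 1.0, -0.0]
wrist_force: [0.4, 1.2, 1.7]
gripper_width: -0.0
grasp_force: 0.9
```

```bash
python3 -c "
from h import *
f,s=snap('wrist','w2.png'); print(s['position'],s['wrist_force'])"
```

```text
[ 0.63257418 -0.23197881  0.07592983] [0.42227661 1.21498403 1.67078982]
```

View pics/w2.png

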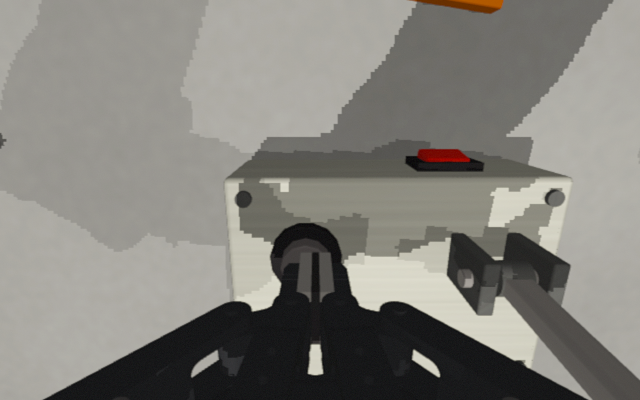

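The lever is still up and the finger tips rest on the button, with 1.7 N on the wrist. I'll press further.

Request:
{"name": "play_rows", "arguments": {"rows": [[0,0,0.003,0,0],[0,0,0.004,0,0],[0,0,0.005,0,0],[0,0,0.006,0,0],[0,0,0.006,0,0],[0,0,0.006,0,0]]}}

```text
t: 4.0
position: [0.6314, -0.232, 0.0683]
tcp_rot: [0.0, -0.028, 1.0, 0.0]
wrist_force: [-0.2, -0.2, -0.5]
gripper_width: -0.0004
grasp_force: 0.0
```

```bash
python3 -c "
from h import *
f,s=snap('wrist','w3.png'); print(s['position'],s['wrist_force'])"
```

```text
[ 0.63141807 -0.23203059  0.06829572] [-0.15378337 -0.21557921 -0.47180848]
```

View pics/w3.png

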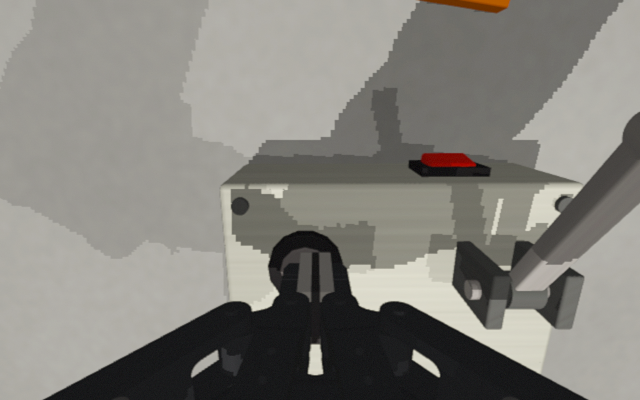

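The lever has dropped: it now leans towards the front in the picture. Next I'll rise and go over the dropped lever's grip point.

```bash
python3 -c "
from h import *
print(row([.570,-.150,.20],1.626),row([.570,-.150,.104],1.626))"
```

```text
[0.0568, 0.0853, -0.1317, 0.0001] [0.0568, 0.0853, -0.0357, 0.0001]
```

Request:
{"name": "play_rows", "arguments": {"rows": [[0,0,-0.06,0,0],[0,0,-0.12,0,0],[0,0,-0.132,0,50],[0.057,0.085,-0.132,0,60],[0.057,0.085,-0.132,0,60],[0.057,0.085,-0.132,0,60],[0.057,0.085,-0.132,0,60],[0.057,0.085,-0.132,0,60]]}}

```text
t: 5.05
position: [0.5701, -0.1517, 0.2002]
tcp_rot: [-0.0, -0.027, 1.0, -0.0]
wrist_force: [0.0, 0.2, -0.6]
gripper_width: 0.0509
grasp_force: 0.0
```

```bash
python3 -c "
from h import *
f,s=snap('wrist','w4.png'); print(s['position'],s['gripper_width'],row([.570,-.150,.104],1.626))"
```

```text
[ 0.57008091 -0.15169243  0.20015116] 0.050932638501493675 [-0.0, 0.0018, 0.0961, -0.0018]
```

View pics/w4.png

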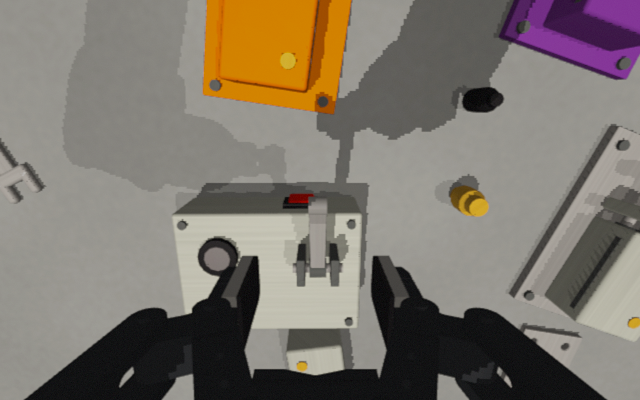

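The dropped lever runs from (318,265) to (317,203), centred between the open fingers. I'll go down and pinch it.

Request:
{"name": "play_rows", "arguments": {"rows": [[0,0.001,0.05,0,50],[0,0.001,0.096,0,50],[0,0.001,0.096,0,40],[0,0.001,0.096,0,5],[0,0.001,0.096,0,5],[0,0.001,0.096,0,5],[0,0.001,0.096,0,5]], "squeeze": 20}}

```text
t: 5.98
position: [0.5712, -0.1501, 0.1063]
tcp_rot: [0.002, -0.027, 1.0, -0.0]
wrist_force: [0.5, -2.0, 5.9]
gripper_width: 0.0112
grasp_force: 25.5
```

```bash
python3 - <<'E'
from h import *
s=manip.sense(); print(s['position'],s['gripper_width'],s['grasp_force'],s['wrist_force'])
# arc about hinge (tool x = -box x, tool z down)
for a in [1.0,.8,.6,.4,.2,0,-.15,-.3,-.35]: print(a,round(-.065*(np.sin(1)-np.sin(a)),4),round(-.065*(np.cos(a)-np.cos(1)),4))
E
```

```text
[ 0.5711827  -0.15013864  0.10625924] 0.011198173859674363 25.543693896615878 [ 0.52780079 -2.0034333   5.8889009 ]
1.0 -0.0 -0.0
0.8 -0.0081 -0.0102
0.6 -0.018 -0.0185
0.4 -0.0294 -0.0247
0.2 -0.0418 -0.0286
0 -0.0547 -0.0299
-0.15 -0.0644 -0.0292
-0.3 -0.0739 -0.027
-0.35 -0.077 -0.0259
```

Request:
{"name": "play_rows", "arguments": {"rows": [[-0.008,0,-0.01,0,5],[-0.018,0,-0.018,0,5],[-0.029,0,-0.025,0,5],[-0.042,0,-0.029,0,5],[-0.055,0,-0.03,0,5],[-0.064,0,-0.029,0,5],[-0.072,0,-0.027,0,5],[-0.075,0,-0.026,0,5]]}}

```text
t: 6.98
position: [0.6457, -0.1457, 0.1321]
tcp_rot: [0.0, -0.028, 1.0, -0.0]
wrist_force: [-3.5, -2.6, 7.9]
gripper_width: 0.0113
grasp_force: 28.6
```

Request:
{"name": "play_rows", "arguments": {"rows": [[0,0,0,0,5],[0,0,0,0,20],[0,0,0,0,50],[0,0,0,0,50],[0,0,0,0,50],[0,0,-0.05,0,50],[0.04,0,-0.08,0,50],[0.05,0,-0.08,0,50]]}}

```text
t: 7.98
position: [0.5946, -0.1494, 0.2134]
tcp_rot: [0.002, -0.027, 1.0, -0.0]
wrist_force: [-0.3, -0.6, -0.5]
gripper_width: 0.0428
grasp_force: 0.0
```

```bash
python3 -c "
from h import *
f,s=snap('wrist','w5.png'); print(s['position'],s['gripper_width'])"
```

```text
[ 0.59461831 -0.14941911  0.21340113] 0.042750459790014475
```

View pics/w5.png

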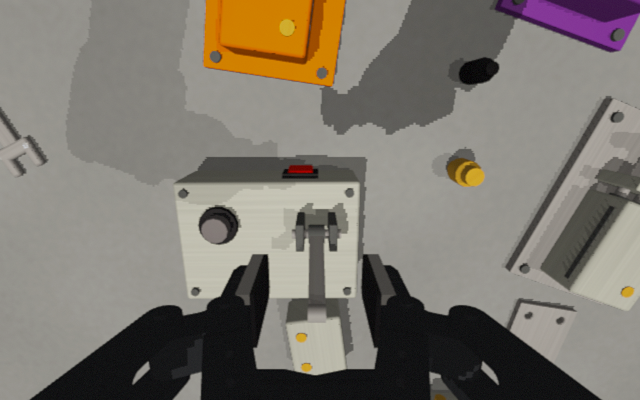

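The lever stays up and the button is out again. Now the pin. I'll turn the tool half round so the camera sits on the cylinder's side and sees the plate and gauge while gripping.

```bash
python3 -c "
from h import *
print(np.round(manip.sense()['joint_pos'],2)); print(row([.54,.178,.19],1.29))"
```

```text
[-0.29  0.27  0.59  1.6  -0.16  1.31  1.95]
[0.0359, 0.3291, 0.0218, 0.3344]
```

Request:
{"name": "play_rows", "arguments": {"rows": [[0,0.055,-0.03,0.18,50],[0.01,0.11,-0.03,0.36,50],[0.02,0.165,-0.03,0.54,50],[0.03,0.22,-0.03,0.72,50],[0.036,0.275,-0.03,0.9,50],[0.036,0.329,-0.03,1.08,50],[0.036,0.329,-0.03,1.26,50],[0.036,0.329,-0.03,1.44,50]]}}

```text
t: 9.02
position: [0.5399, 0.1807, 0.2385]
tcp_rot: [-0.0, 0.623, 0.782, -0.001]
wrist_force: [0.2, -0.0, 0.6]
gripper_width: 0.0426
grasp_force: 0.0
```

Request:
{"name": "play_rows", "arguments": {"rows": [[0,0,0,0.18,50],[0,0,0,0.36,50],[0,0,0,0.54,50],[0,0,0,0.72,50],[0,0,0,0.9,50],[0,0,0,1.08,50],[0,0,0,1.26,50],[0,0,0,1.44,50]]}}

```text
t: 10.02
position: [0.5402, 0.1793, 0.2387]
tcp_rot: [0.0, 0.984, 0.176, -0.001]
wrist_force: [0.2, 0.2, 0.7]
gripper_width: 0.0426
grasp_force: 0.0
```

```bash
python3 -c "
from h import *
s=manip.sense();print(s['t'],s['position'],np.round(s['joint_pos'],2)); print(row([.525,.18,.20],1.29),s['tcp_rot'])"
```

```text
10.025 [0.54022413 0.17931308 0.23871694] [-0.92  0.16  0.62  1.67 -0.09  1.35 -1.5 ]
[-0.014, -0.0059, 0.0387, 0.6355] [ 2.88373416e-04  9.84312428e-01  1.76431410e-01 -9.57884559e-04]
```

Request:
{"name": "play_rows", "arguments": {"rows": [[-0.023,-0.017,0.039,0.18,70],[-0.023,-0.017,0.039,0.36,70],[-0.023,-0.017,0.039,0.54,70],[-0.023,-0.017,0.039,0.635,70],[-0.023,-0.017,0.039,0.635,70]]}}

```text
t: 10.65
position: [0.5127, 0.1869, 0.2001]
tcp_rot: [0.001, 0.991, -0.136, -0.001]
wrist_force: [-0.3, 1.4, -0.1]
gripper_width: 0.0595
grasp_force: 0.0
```

```bash
python3 -c "
from h import *
f,s=snap('wrist','w6.png'); print(s['position'],s['tcp_rot'])
i=cv2.imread('pics/w6.png')[60:310,140:500]
cv2.imwrite('pics/w6c.png',cv2.resize(i,None,fx=2.2,fy=2.2,interpolation=cv2.INTER_CUBIC))"
```

```text
[0.51266234 0.18693208 0.20011103] [ 5.74681074e-04  9.90676451e-01 -1.36233161e-01 -6.04039870e-04]
```

View pics/w6c.png

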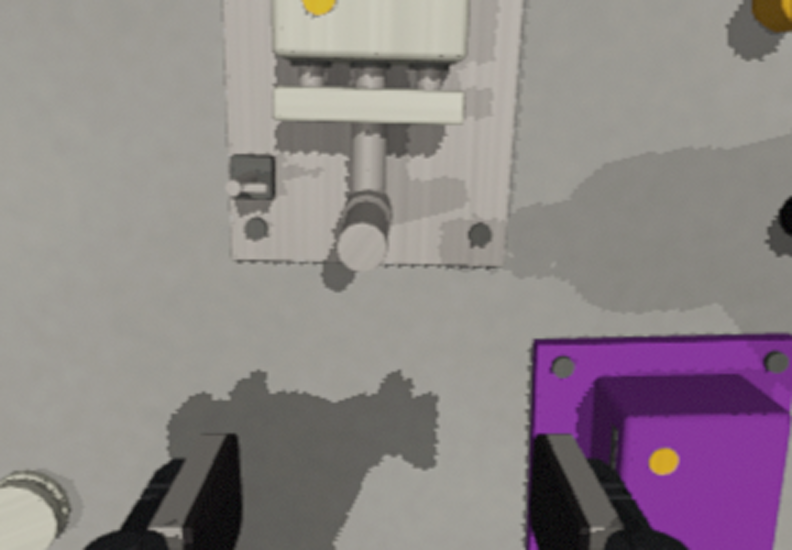

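The crop shows the end plate's top strip in rows 87–122, with its middle at (369,104). The gauge pin's top is at (233,188) with the pointer towards the plate, and the pull pin's top is at (362,246).

```bash
python3 - <<'E'
from h import *
g=lambda u,v,z: ray('w6.png',((u+.5)/2.2-.5+140,(v+.5)/2.2-.5+60),z)
pl=g(369,104.5,.061); ga=g(233,188,.062); pin=g(362,246,.115)
a,b=g(275,87,.061),g(463,92,.061); c,d=g(233,260,.012),g(505,267,.012)
for p,q in((a,b),(c,d)): print('yaw',np.arctan2((p-q)[1],(p-q)[0])-np.pi/2,np.linalg.norm(p-q))
th=np.mean([np.arctan2((p-q)[1],(p-q)[0])-np.pi/2 for p,q in((a,b),(c,d))])
x=np.array([np.cos(th),np.sin(th),0]); y=np.array([-x[1],x[0],0])
for n,p in (('plate',pl),('gauge',ga),('pin',pin)): print(n,np.round(p,4),'rel plate',(p-pl)@x,(p-pl)@y)
print(th,row([pin[0],pin[1],.075],np.pi/2+th),row([pin[0],pin[1],.2],np.pi/2+th))
E
```

```text
yaw -0.2968932011911689 0.06803881211089126
yaw -0.29812002533383053 0.12357509691791434
plate [0.5831 0.1729 0.061 ] rel plate 0.0 0.0
gauge [0.5679 0.2302 0.062 ] rel plate -0.03126777805649173 0.05027517376824168
pin [0.5432 0.1855 0.115 ] rel plate -0.04181352399376533 0.0002822510666860402
-0.2975066132624997 [0.0298, -0.007, 0.1253, 0.0248] [0.0297, -0.0069, 0.0003, 0.0248]
```

Request:
{"name": "play_rows", "arguments": {"rows": [[0.03,-0.007,0,0.025,70],[0.03,-0.007,0,0.025,70],[0.03,-0.007,0.05,0.025,70],[0.03,-0.007,0.1,0.025,70],[0.03,-0.007,0.126,0.025,70],[0.03,-0.007,0.126,0.025,70],[0.03,-0.007,0.126,0.025,5],[0.03,-0.007,0.126,0.025,5]], "squeeze": 80}}

```text
t: 11.7
position: [0.545, 0.1855, 0.077]
tcp_rot: [-0.001, 0.989, -0.149, 0.001]
wrist_force: [-0.0, 0.1, -0.1]
gripper_width: 0.0242
grasp_force: 0.0
```

Request:
{"name": "play_rows", "arguments": {"rows": [[0,0,0,0,5],[0,0,0,0,5],[0,0,0,0,5],[0,0,0,0,5]]}}

```text
t: 12.2
position: [0.5449, 0.1856, 0.077]
tcp_rot: [-0.001, 0.989, -0.149, 0.001]
wrist_force: [-0.6, -0.7, 7.9]
gripper_width: 0.0136
grasp_force: 77.8
```

```bash
python3 -c "
from h import *
s=manip.sense();print(s['t'],s['position'],s['wrist_force'],s['tcp_rot'],s['gripper_width'],s['grasp_force'])"
```

```text
12.2 [0.54485205 0.18561473 0.07702136] [-0.61663995 -0.74061583  7.93006443] [-1.00708152e-03  9.88786135e-01 -1.49332336e-01  9.04957286e-04] 0.013586721224185744 77.79628157615662
```

Request:
{"name": "play_rows", "arguments": {"rows": [[-0.005,0,0,0,5],[-0.011,0,0,0,5],[-0.017,0,0,0,5],[-0.023,0,0,0,5],[-0.028,0,0,0,5],[-0.031,0,0,0,5],[-0.0315,0,0,0,5],[-0.0315,0,0,0,5]]}}

```text
t: 13.2
position: [0.5175, 0.194, 0.077]
tcp_rot: [-0.001, 0.989, -0.15, 0.004]
wrist_force: [8.2, -0.4, 0.2]
gripper_width: 0.0139
grasp_force: 77.9
```

```bash
python3 -c "
from h import *
f,s=snap('wrist','w7.png');print(s['t'],s['position'],s['wrist_force'],s['grasp_force'],np.linalg.norm(s['position'][:2]-np.array([.54485,.18561])))
i=cv2.imread('pics/w7.png')[60:310,140:500]
cv2.imwrite('pics/w7c.png',cv2.resize(i,None,fx=2.2,fy=2.2,interpolation=cv2.INTER_CUBIC))"
```

```text
13.2 [0.51753157 0.1940145  0.07702844] [ 8.22252026 -0.41539812  0.23582253] 77.89427876472473 0.028582027813756967
```

View pics/w7c.png

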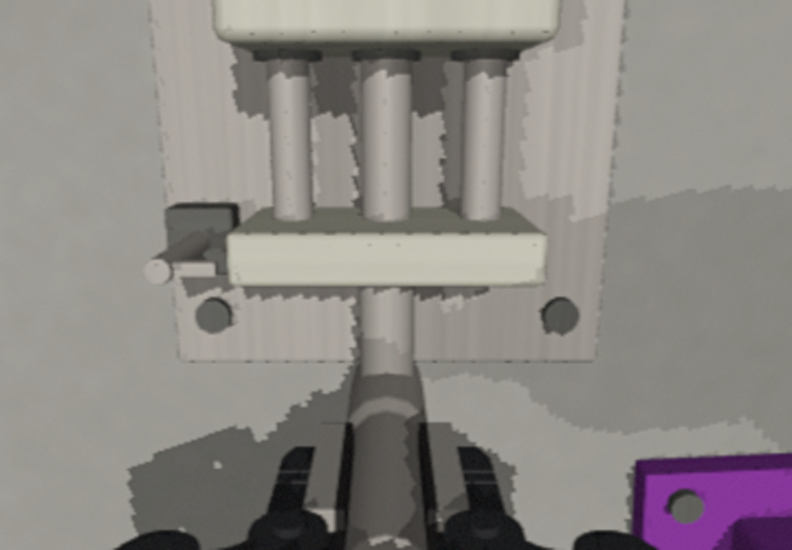

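This view shows the plate's top strip in rows 235–285, with its middle at (387,260), and the gauge pin's top at (158,270). The plate is still slightly short.

```bash
cat > m.py <<'E'
from h import *
def m(fn,pl,ga,r0,r1):
    g=lambda u,v,z: ray(fn,((u+.5)/2.2-.5+140,(v+.5)/2.2-.5+60),z)
    x=np.array([np.cos(-.2975),np.sin(-.2975),0]); y=np.array([-x[1],x[0],0])
    P,G=g(*pl,.061),g(*ga,.062); print('gauge rel plate',(G-P)@x,(G-P)@y,'thick',(g(pl[0],r0,.061)-g(pl[0],r1,.061))@x)
    return P,G
E
python3 - <<'E'
from m import *
m('w7.png',(387,260),(158,270),235,285)
i=cv2.cvtColor(cv2.imread('pics/w7.png'),cv2.COLOR_BGR2GRAY)
for u in(255,300,320,350,375): print(u,i[158:196,u].tolist())
print('gauge');print(i[176:190,203:220])
E
```

```text
gauge rel plate -0.001962014419464098 0.049891598411913006 thick 0.011088418142508105
255 [102, 103, 103, 103, 104, 102, 104, 115, 151, 180, 187, 193, 193, 192, 192, 193, 193, 194, 194, 194, 193, 193, 191, 190, 191, 190, 191, 191, 191, 189, 176, 148, 101, 105, 106, 108, 129, 166]
300 [103, 104, 105, 104, 102, 104, 102, 99, 128, 179, 189, 193, 194, 193, 193, 193, 194, 193, 193, 194, 194, 191, 191, 190, 190, 190, 191, 191, 192, 189, 175, 147, 103, 108, 109, 109, 121, 155]
320 [155, 141, 120, 104, 103, 103, 103, 113, 153, 180, 188, 193, 189, 179, 192, 194, 193, 194, 194, 194, 192, 192, 191, 190, 191, 191, 191, 191, 192, 189, 175, 145, 114, 157, 159, 158, 159, 159]
350 [93, 98, 104, 103, 102, 104, 104, 99, 127, 180, 189, 194, 193, 193, 194, 194, 194, 194, 195, 194, 194, 192, 190, 189, 191, 191, 191, 192, 193, 190, 175, 145, 98, 102, 104, 106, 119, 145]
375 [101, 104, 103, 105, 104, 102, 103, 106, 141, 180, 189, 195, 195, 195, 195, 194, 196, 195, 195, 195, 195, 193, 193, 191, 191, 191, 192, 192, 191, 189, 170, 134, 130, 145, 147, 146, 146, 147]
gauge
[[155 155 155 154 154 153 145 132 105 
[... 256 characters left out ...]
156 165 171 173 171 158 156 172 174 176 167 135 100 129 150]
 [154 155 159 168 171 171 170 170 170 173 175 176 176 151  99 116 147]
 [154 155 162 170 170 170 170 171 173 174 174 174 176 162 120 104 140]
 [154 154 162 170 170 170 170 170 172 174 173 175 174 166 129 115 158]
 [155 154 159 168 169 170 170 171 172 172 173 173 172 164 126 108 153]
 [154 153 156 163 168 170 170 172 171 172 173 173 172 159 117 111 154]
 [155 154 155 160 166 168 170 172 173 173 172 172 167 142 104 125 158]
 [155 156 155 156 161 166 170 171 172 172 172 166 148 126 127 140 157]
 [154 155 155 156 156 160 166 169 168 167 165 151 131 139 153 154 159]
 [155 156 155 155 155 156 156 157 155 153 151 147 152 154 157 159 163]]
```

Request:
{"name": "play_rows", "arguments": {"rows": [[-0.001,0,0,0,5],[-0.0025,0,0,0,5],[-0.0025,0,0,0,5],[-0.0025,0,0,0,5]]}}

```text
t: 13.75
position: [0.5152, 0.1947, 0.077]
tcp_rot: [-0.001, 0.989, -0.15, 0.004]
wrist_force: [8.0, -0.7, 0.6]
gripper_width: 0.0133
grasp_force: 77.9
```

```bash
python3 - <<'E'
from h import *
f,s=snap('wrist','w8.png');print(s['t'],s['position'],s['wrist_force'],s['grasp_force'],np.linalg.norm(s['position'][:2]-np.array([.54485,.18561])))
def half(a,t):  # rows of first/last crossing above t around the bright band
    k=np.where(a>t)[0]; i,j=k[0],k[-1]
    return i-(a[i]-t)/(a[i]-a[i-1]), j+(a[j]-t)/(a[j]-a[j+1])
for fn in('w7.png','w8.png'):
    i=cv2.cvtColor(cv2.imread('pics/'+fn),cv2.COLOR_BGR2GRAY).astype(float)
    r=np.array([half(i[160:192,u],145) for u in(255,265,290,345,350,355)])+160
    tpl=i[174:192,200:218] if fn=='w7.png' else tpl
    w=i[160:200,190:240]; sc=cv2.matchTemplate(w.astype(np.float32),tpl.astype(np.float32),cv2.TM_CCOEFF_NORMED); loc=cv2.minMaxLoc(sc)
    gv=182.8+loc[3][1]-14; gu=209.5+loc[3][0]-10
    mid=r.mean(1); x=np.array([np.cos(-.2975),np.sin(-.2975),0])
    P=ray(fn,(316,np.median(mid)),.061); G=ray(fn,(gu,gv),.062)
    print(fn,np.round(np.median(r,0),1),gu,gv,loc[1],'gauge-plate mm',1000*(G-P)@x)
E
```

```text
13.75 [0.51524328 0.19474285 0.07703701] [ 7.99148573 -0.72859274  0.62275613] 77.92466640472412 0.030983334572375263
w7.png [166.1 189. ] 209.5 182.8 0.999993622303009 gauge-plate mm -2.300518366221198
w8.png [165.8 189.1] 209.5 177.8 0.9721730351448059 gauge-plate mm 0.07575916051970012
```

The plate is level with the gauge to about 0.1 mm by the camera, and the rod's travel of 31.0 mm fits the 31.3 mm measured beforehand. The grip is steady, so I'll hand in.

```bash
python3 -c "
from cell import manip
print(manip.sign_off())"
```

```text
the job is handed in; nothing more can be done
None
```

The job is handed in: the test button tripped the lever, the lever was lifted back and stayed up, and the arm is holding the rod about 31 mm out, with the plate within about 0.3 mm of the gauge pin by my measurements.

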